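# Find the calibration weight and put it on the balance

### The arm

A 6-joint arm with a two-finger parallel gripper is mounted at the origin on a cart in front of the work surface, level with it; the furniture and walls round the work are solid. World frame = base frame: x ahead of the robot, y to its left, z up, the work surface at z = 0. Lengths are in mm, angles in rad, forces in N, time in s.
With the tool pointing down it reaches from about 400 to 925 mm from the base axis. Payload 12.5 kg.
Tool frame: the origin (TCP) lies at the very end of the fingers, on their centre line; the grasp point (between the pads) lies 19 mm behind it; z points along the fingers, y is the direction in which the jaws open and shut (so a half turn about z gives the same grasp; the last joint's range is limited). The gripper opens to 95 mm and grips with 3 to 60 N. Pads are 20 mm wide; open, the fingers measure 119 mm over their backs; the gripper's body (75 mm by 180 mm) begins 59 mm behind the grasp point.
Start: joints at [-1.373, 0.491, 1.559, -0, 1.092, -0.106], TCP at [186.991, -596.39, 214.661] pointing down, gripper open.
Joint ranges: [-3.1, 3.1], [-0.84, 2.19], [0.05, 2.79], [-1.13, 4.28], [0.06, 2.93], [-2.69, 2.69]. Speed limits (rad/s): [2.22, 2.22, 2.79, 3.14, 3.14, 3.14].

### API

Orientations are given as [roll, pitch, yaw] about the fixed x, y, z axes, in that order (R = Rz(yaw) Ry(pitch) Rx(roll)).
In Python, from cell import env gives the robot as it stands. The module is installed in compiled form; this text tells all that it offers.
- The arm moves only by the tool arm_command, never from a script. Its argument "deltas" is a list that holds one entry, the list of rows, each a list of 5 numbers: the closure, from 0 (fully open) to 1 (shut), then the shift along the world's x, y, z as a fraction of full scale, then the turn about the world's z as a fraction of full scale. In form: [[[grip, dx, dy, dz, twist], ...]]. A call has 1 to 12 rows; each row shifts and turns the pose as measured when the row begins; what a row does not reach is not made up. Full scale, the value 1, is 100 mm for a shift and pi/4 rad for a turn. A row lasts 1/12 s, in which the tool goes at most 41.7 mm and 7.16 degrees, less where a joint would pass 70% of its speed; a pose out of reach is approached as far as the arm can. A call with a number of a shift or a turn outside -1 to 1 is refused whole. A call with a gripper value outside its range is refused whole. The fingers move at their own pace and stop on an object; the grip force is fixed at half the most. Time passes only in rows, so rows that do not move let the fingers close. It gives the time, the measured TCP pose, the force and the opening at its end, in the units of the state.
- env.state(): the state, without advancing time (a new reading comes with each control period).
- env.read_camera(name): name is "scene" or "top" or "wrist"; returns a dict with "frame" (384x512x3 uint8, red, green, blue), "fx", "fy", "cx", "cy" (pixels), "R" (3x3) and "t" (3): a world point X has camera coordinates R X + t; the wrist camera has in their place "tool_from_camera" (4x4, takes a point from camera to tool coordinates, whose origin is the TCP and whose axes are the flange's). Camera axes: x right, y down, z forward; pixel columns grow to the right and rows downward; lengths in mm; the calibration is good to about 2 mm. The wrist camera is an equidistant fisheye: a pixel r from the principal point sees the ray r / f radians off the axis. A picture is of the moment at which its call begins: read the wrist's pose just before it. There is no depth.
- env.job_done(): hands the job in, once; it reports no verdict.
The state is a dict: "t": time; "joints": joint angles; "qvel": joint speeds; "tau": joint torques, N m; "eef_pos": TCP position; "tcp_rot": TCP orientation; "ft_force": force on the tool from outside, world axes, zero at the start; "moment": the same for the moment, N m; "opening": opening from 0.0 (shut) to 1.0 (fully open).
Only numpy, scipy, OpenCV 4.12 (cv2) and the standard library are available. Lean on these libraries where they do the work, as an engineer would, in place of code of your own. Each camera call takes 0.05 s, during which the arm holds its last target.

### The job

One of the three sliding-lid boxes holds the calibration weight: open the boxes one at a time to find it, closing each box again before you open the next, and leave the other parts in their boxes. Stand the weight upright near the middle of the balance's pan, setting it down rather than dropping it; its own box may stay open. Do not disturb the other things on the bench.

Things in the scene. Friction and masses are not known exactly. Their poses are not given: they have to be found in the camera images.
- box_1: One of three like grey boxes with sliding lids, fixed; 120 (x) by 110 (y) by 61 mm high, walls and floor 4 mm, end walls 54 mm high, 8 mm lips inward atop the sides. Origin: centre of the underside; x: away from the robot, along the lid's slide (yaw within 0.12 rad). One part stands or lies on its floor within 10 mm of the point 20 mm from the centre towards +x; which part is in which box varies.
- lid_1 (a joint): Sliding lid of box_1: 0 = fully closed (all lids start so), 0.085 = fully open, in m, growing as the lid slides along the box's -x, towards the robot. It slides with about 1.5 N of friction and stays where it is left. Fully open, it uncovers the 85 mm of the box farthest from the robot.
- lid_1_grip (a point): Centre of the black finger bar on lid_1: 12 mm (x, along the slide) by 36 mm (y) by 15 mm high, its top 73.5 mm above the bench; the lid's upper face is 58.5 mm above the bench. The bar lies 48 mm beyond the lid's centre (+x) and moves with the lid. Its axes are the box's.
- box_2: One of three like grey boxes with sliding lids, fixed; 120 (x) by 110 (y) by 61 mm high, walls and floor 4 mm, end walls 54 mm high, 8 mm lips inward atop the sides. Origin: centre of the underside; x: away from the robot, along the lid's slide (yaw within 0.12 rad). One part stands or lies on its floor within 10 mm of the point 20 mm from the centre towards +x; which part is in which box varies.
- lid_2 (a joint): Sliding lid of box_2: 0 = fully closed (all lids start so), 0.085 = fully open, in m, growing as the lid slides along the box's -x, towards the robot. It slides with about 1.5 N of friction and stays where it is left. Fully open, it uncovers the 85 mm of the box farthest from the robot.
- lid_2_grip (a point): Centre of the black finger bar on lid_2: 12 mm (x, along the slide) by 36 mm (y) by 15 mm high, its top 73.5 mm above the bench; the lid's upper face is 58.5 mm above the bench. The bar lies 48 mm beyond the lid's centre (+x) and moves with the lid. Its axes are the box's.
- box_3: One of three like grey boxes with sliding lids, fixed; 120 (x) by 110 (y) by 61 mm high, walls and floor 4 mm, end walls 54 mm high, 8 mm lips inward atop the sides. Origin: centre of the underside; x: away from the robot, along the lid's slide (yaw within 0.12 rad). One part stands or lies on its floor within 10 mm of the point 20 mm from the centre towards +x; which part is in which box varies.
- lid_3 (a joint): Sliding lid of box_3: 0 = fully closed (all lids start so), 0.085 = fully open, in m, growing as the lid slides along the box's -x, towards the robot. It slides with about 1.5 N of friction and stays where it is left. Fully open, it uncovers the 85 mm of the box farthest from the robot.
- lid_3_grip (a point): Centre of the black finger bar on lid_3: 12 mm (x, along the slide) by 36 mm (y) by 15 mm high, its top 73.5 mm above the bench; the lid's upper face is 58.5 mm above the bench. The bar lies 48 mm beyond the lid's centre (+x) and moves with the lid. Its axes are the box's.
- weight_center (a point): The wanted part: a brass-coloured 100 g calibration weight, a round body 23 mm in diameter, narrowing above to a neck and a round knob, 48 mm high overall, which starts upright in one of the boxes; standing free, it may lean by up to 0.1 rad. Point: its centre, half-way up; z is its own axis, upwards.
- union_center (a point): Not wanted: a metal pipe union, 52 (y) by 23 by 20 mm, lying in one of the boxes. Point: its centre.
- stir_bar_center (a point): Not wanted: a white stir bar, 25 mm long and 8 mm thick, lying in one of the boxes. Point: its centre.
- pan (a point): Centre of the top of the balance's flat round steel pan (100 mm in diameter, 50 mm above the bench, z up). The balance is a low white instrument, 150 by 125 mm, fixed to the bench; the pan does not move.
- beaker: Bystander: a clear beaker, 54 mm in diameter and 70 mm high, loose; origin: centre of the underside.
- sample_pot: Bystander: a white sample pot, 47 mm in diameter and 66 mm high, loose; origin: centre of the underside.
- timer: Bystander: a white timer lying flat, 62 by 64 by 18 mm, loose; origin: centre of the underside.

How it is judged:
By the outcome, as a careful person would: the job done as asked, in the order asked, and still so for the second after the job is handed in, with the robot touching nothing.
It also fails if it takes over 72 s, if anything falls off the work surface, if the arm or the gripper's body presses on something with over 40 N, if the wrist force passes 120 N, or if a joint passes its speed limit or range.

## Working session

There is one attempt and no reset: what is moved stays moved. The work goes in short steps, Python scripts to look and compute and a tool call to move; the robot and the scene stay as the last step left them, time stands still between calls to the robot, and variables do not carry over. Pictures are saved under pics/ and viewed, and the job is handed in when it is done.

Besides the shell and the picture viewer there is one more tool, called after "Emit:" as name(argument=value, ...) on one line, values as JSON. arm_command: Moves the arm, as the interface text tells. Its arguments: {"type":"object","properties":{"deltas":{"type":"array","items":{"type":"array","items":{"type":"array","items":{"type":"number","minimum":-1,"maximum":1}}}}},"required":["deltas"]}

```bash
mkdir -p pics; cat > h.py <<'E'
import numpy as np,cv2
from cell import env
def save(name,fn,crop=None,s=1):
    c=env.read_camera(name); f=c['frame'][:,:,::-1]
    if crop: x0,y0,x1,y1=crop; f=f[y0:y1,x0:x1]
    f=cv2.resize(f,None,fx=s,fy=s,interpolation=cv2.INTER_CUBIC); cv2.imwrite('pics/'+fn,f); return c
def ray(c,u,v,z):
    R=np.array(c['R']);t=np.array(c['t']);d=R.T@np.array([(u-c['cx'])/c['fx'],(v-c['cy'])/c['fy'],1]);o=-R.T@t
    return o+d*(z-o[2])/d[2]
def proj(c,X):
    p=np.array(c['R'])@np.array(X)+np.array(c['t']);return c['fx']*p[0]/p[2]+c['cx'],c['fy']*p[1]/p[2]+c['cy']
E
python3 - <<'E'
from h import *
s=env.state();print(s)
for n in('scene','top','wrist'):
    c=save(n,n+'0.png',s=1.5); print(n,{k:np.round(v,3).tolist() for k,v in c.items() if k!='frame'})
E
```

```text
{'t': 0.0, 'joints': array([-1.37258403e+00,  4.91564780e-01,  1.55948319e+00,  1.10751787e-06,
        1.09170471e+00, -1.05574900e-01]), 'qvel': array([-0.00049538, -0.00152655, -0.00072829, -0.00108018,  0.00119363,
        0.00068533]), 'tau': array([ 1.03296403e-03, -6.12642646e+01, -2.58178389e+01,  6.93424302e-02,
        4.82956390e-02, -9.95629443e-05]), 'eef_pos': array([ 186.94511172, -596.11167516,  214.04689182]), 'tcp_rot': array([-3.14043920e+00, -1.23218415e-04,  3.03786617e-01]), 'ft_force': array([0.02352325, 0.44610552, 0.44780775]), 'moment': array([ 0.02338468, -0.00947694,  0.00105778]), 'opening': 1.0002847940705613}
scene {'fx': 483.036, 'fy': 483.036, 'cx': 262.25, 'cy': 197.963, 'R': [[-0.601, -0.799, 0.01], [-0.705, 0.524, -0.478], [0.377, -0.295, -0.878]], 't': [350.681, 396.875, 1246.779]}
top {'fx': 475.248, 'fy': 475.248, 'cx': 261.278, 'cy': 191.082, 'R': [[0.003, -1.0, 0.01], [-0.998, -0.004, -0.061], [0.061, -0.01, -0.998]], 't': [-0.276, 521.689, 1647.518]}
wrist {'fx': 297.319, 'fy': 297.319, 'cx': 257.878, 'cy': 187.256, 'tool_from_camera': [[-0.001, -0.955, -0.296, 83.915], [1.0, -0.001, 0.0, 0.245], [-0.001, -0.296, 0.955, -170.527], [0.0, 0.0, 0.0, 1.0]]}
```

View pics/scene0.png

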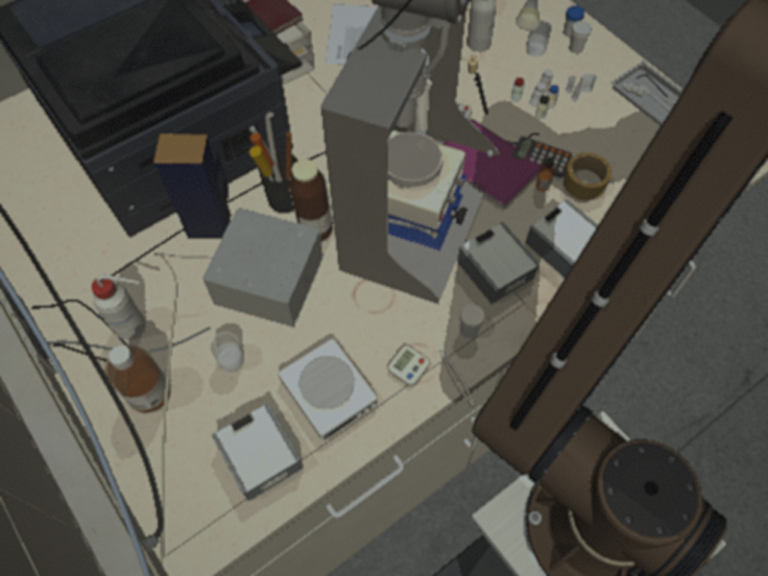

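View pics/top0.png

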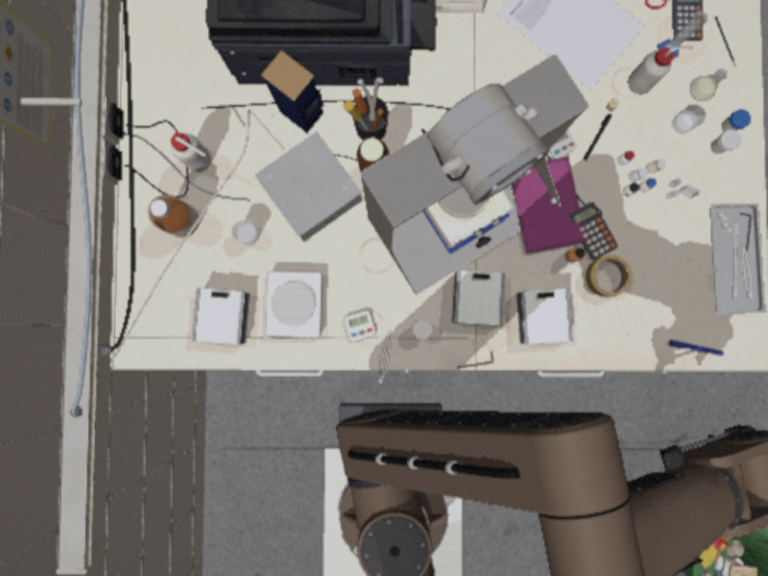

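```bash
python3 - <<'E'
from h import *
save('top','topA.png',(110,150,260,250),5)
save('top','topB.png',(255,150,405,250),5)
E
```

```text
(no output)
```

View pics/topA.png

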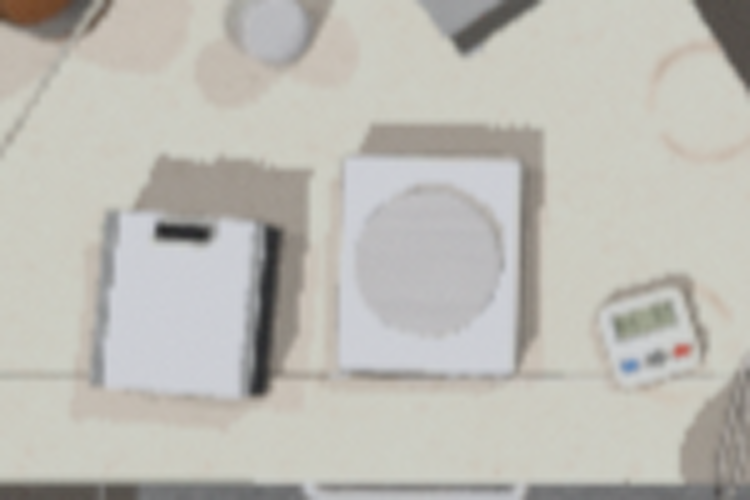

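View pics/topB.png

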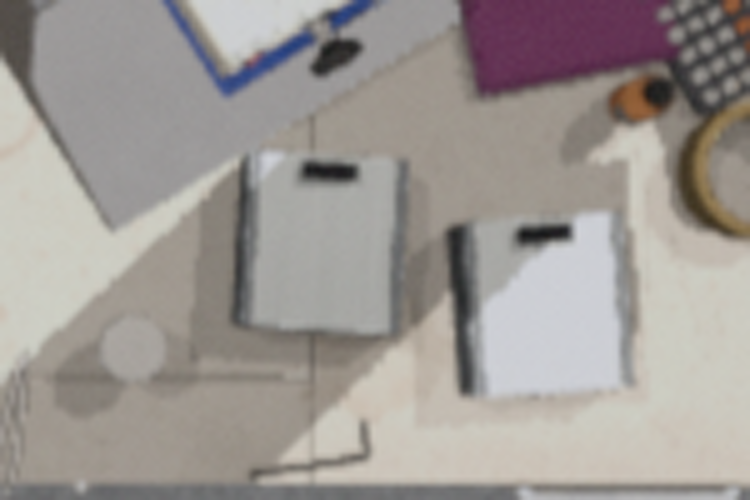

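```bash
cat > m.py <<'E'
from h import *
c=env.read_camera('top')
def P(off,x,y,z): return ray(c,off[0]+x/5,off[1]+y/5,z)
A=(110,150);B=(255,150)
for n,o,b,e in(('A',A,(184,231.5),[(113,212),(97,385)]),('B',B,(330,171),[(250,155),(237,325)]),('C',B,(545,234),[(612,212),(630,385)])):
    p=P(o,*b,73.5); q=[P(o,*k,61) for k in e]; d=q[0]-q[1]
    print(n,p,'yaw',np.arctan2(d[1],d[0]),np.linalg.norm(d), np.linalg.norm(p))
print('pan',P(A,430,260,50)); print('pan edges',P(A,356,260,50),P(A,504,260,50),P(A,430,183,50),P(A,430,338,50))
print('beaker',P(A,275,30,70),'timer',P(A,652,335,18),'pot',P(B,132,348,66))
print('bal',P(A,342,158,40),P(A,520,375,40))
print('app', P(A,462,48,150),P(B,115,225,5),P(B,310,115,5))
E
python3 m.py
```

```text
A [499.10629038 387.66908134  73.5       ] yaw -0.0722673445221561 117.4928125368751 636.2363206567137
B [ 542.24982024 -200.11672337   73.5       ] yaw -0.07869766648932917 116.30307045105837 582.6524011071251
C [ 500.05016679 -345.64127053   73.5       ] yaw 0.0919343719008517 118.2570134967204 612.307363335763
pan [481.3664674  224.92787877  50.        ]
pan edges [481.19102174 275.44444779  50.        ] [481.54202623 174.37872187  50.        ] [534.1486248  225.53485081  50.        ] [428.11241639 224.31548015  50.        ]
beaker [636.47507742 329.28209138  70.        ] timer [430.85316051  73.95899327  18.        ] pot [422.17399465 -66.38999159  66.        ]
bal [551.90430387 287.60603639  40.        ] [403.00739062 163.6121051   40.        ]
app [614.51546819 193.17824819 150.        ] [508.75458633 -57.5759026    5.        ] [ 587.16021974 -195.47545864    5.        ]
```

```bash
python3 - <<'E'
from h import *
save('scene','scA.png',(200,0,420,220),3.4)
save('top','topM.png',(230,30,400,200),4.4)
save('wrist','w0.png',None,1.5)
E
```

```text
(no output)
```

View pics/scA.png

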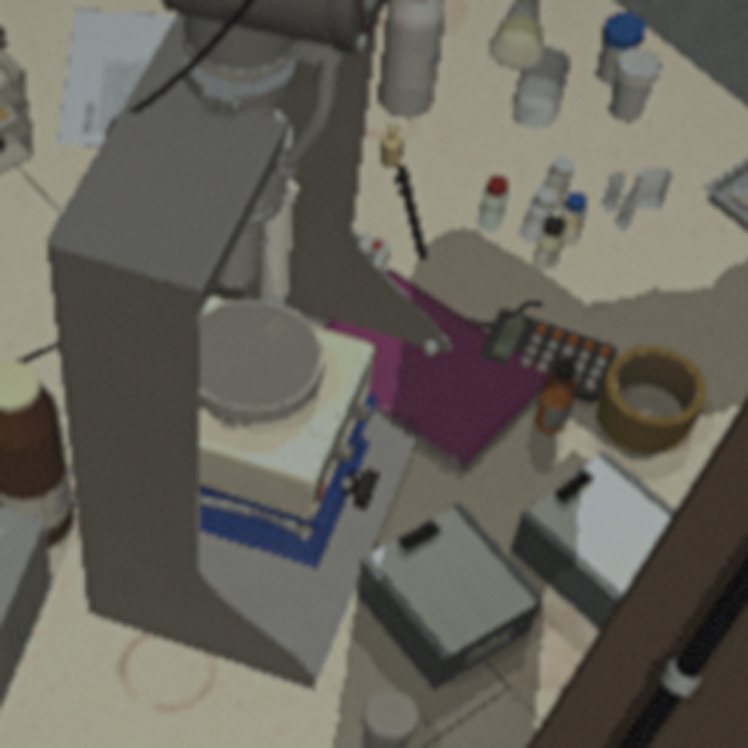

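View pics/topM.png

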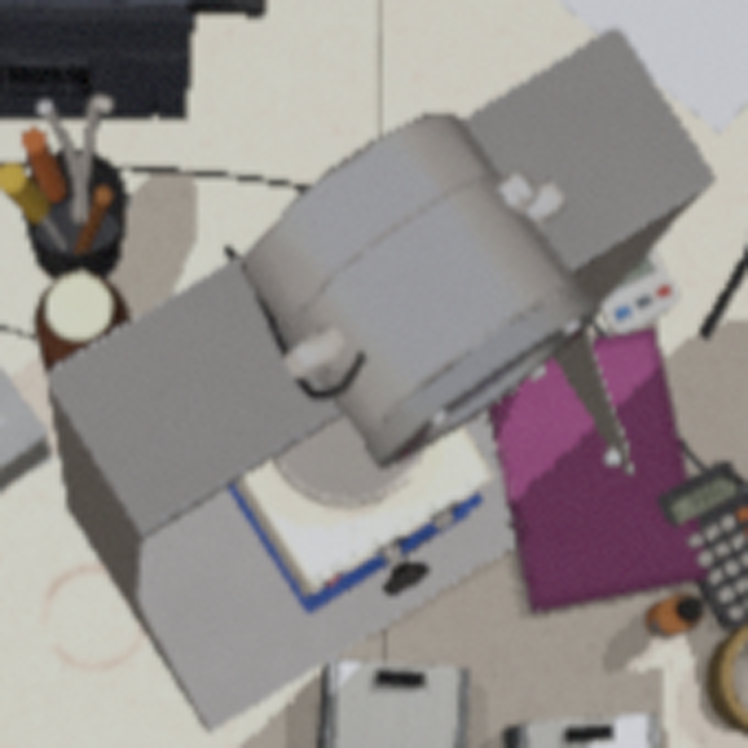

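View pics/w0.png

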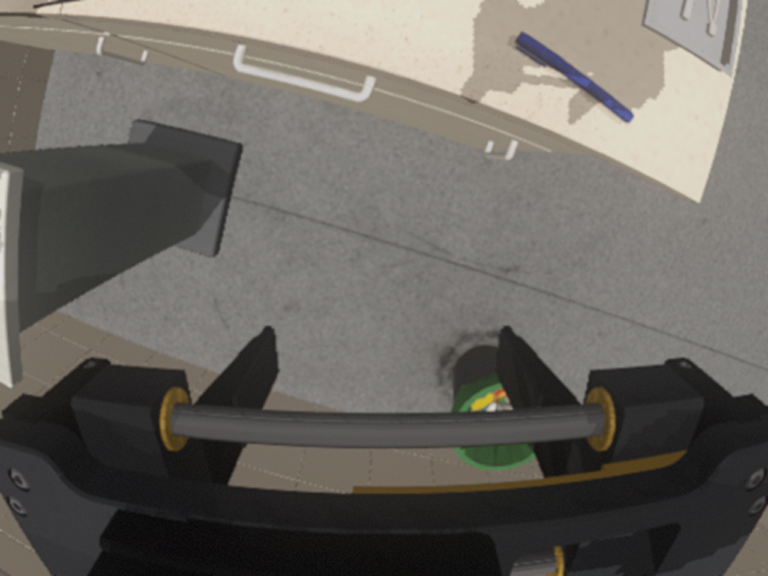

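```bash
python3 - <<'E'
from h import *
a=env.read_camera('scene');b=env.read_camera('top')
def K(c): return np.diag([1,1,1.])@np.array([[c['fx'],0,c['cx']],[0,c['fy'],c['cy']],[0,0,1]])@np.c_[np.array(c['R']),np.array(c['t'])]
def tri(p,q):
    X=cv2.triangulatePoints(K(a),K(b),np.array(p,float).reshape(2,1),np.array(q,float).reshape(2,1)).ravel();X=X[:3]/X[3];return X,proj(a,X),proj(b,X)
S=lambda x,y:(200+x/3.4,y/3.4);T=lambda x,y:(230+x/4.4,30+y/4.4)
print('wall front top',tri(S(200,290),T(140,540)));print('left top',tri(S(52,245),T(50,375)));print('foot',tri(S(315,685),T(209,728)))
print('head?',tri(S(362,45),T(385,465)))
for z in(20,40,60,80,100,120): print(z,[proj(a,[*tri(S(200,290),T(140,540))[0][:2],z])])
# boxes check with scene: bars
for p,q in((S(418,536),(321,184.2)),(S(574,486),(364,196.8)),((243/1.5,421/1.5),(146.8,196.3)),((327/1.5,382/1.5),(196,202))): print(tri(p,q))
E
```

```text
wall front top (array([592.41125474,   6.45069916, 475.6918812 ]), (np.float64(259.63683714588126), np.float64(85.40183787339362)), (np.float64(261.28824332053046), np.float64(152.23124445259882)))
left top (array([689.44387956,  57.84976489, 466.01625363]), (np.float64(215.22321247944993), np.float64(72.04939980796885)), (np.float64(241.41226093009857), np.float64(115.26903309637711)))
foot (array([507.06997394, -56.4802677 ,  -1.28489531]), (np.float64(292.46950627375946), np.float64(201.44322505642918)), (np.float64(277.609020573779), np.float64(195.5691568197176)))
head? (array([ 612.75956453, -124.6541885 ,  588.87233232]), (np.float64(304.8817383274925), np.float64(12.972048401963889)), (np.float64(318.52980038558877), np.float64(136.74645683072066)))
20 [(np.float64(258.8197615604508), np.float64(189.01557931367728))]
40 [(np.float64(258.8460470631284), np.float64(185.6823022868867))]
60 [(np.float64(258.8729849265337), np.float64(182.2662990876728))]
80 [(np.float64(258.90059974151586), np.float64(178.7644513388268))]
100 [(np.float64(258.9289173505928), np.float64(175.17348193840533))]
120 [(np.float64(258.95796492861535), np.float64(171.48994483074847))]
(array([ 544.33836077, -200.6982787 ,   61.51451507]), (np.float64(323.43851772327685), np.float64(157.72343866747164)), (np.float64(320.6904122426831), np.float64(183.85677755959077)))
(array([ 501.17391631, -347.44253653,   63.36226976]), (np.float64(369.06912215802276), np.float64(142.9818048166605)), (np.float64(363.85135164708703), np.float64(196.61940195878338)))
(array([500.02547184, 389.6869789 ,  68.3645281 ]), (np.float64(162.38884292937144), np.float64(280.71486544400864)), (np.float64(146.55591386898868), np.float64(196.10287388527922)))
(array([482.50761379, 226.90010148,  41.72613728]), (np.float64(218.42989920411566), np.float64(254.7245538574776)), (np.float64(195.73426934832702), np.float64(201.7587776924896)))
```

Emit:
arm_command(deltas=[[[0.3,0.3,0.25,0,-0.027],[0.3,0.3,0.25,0,-0.027],[0.3,0.3,0.25,0,-0.027],[0.3,0.3,0.25,0,-0.027],[0.3,0.3,0.25,0,-0.027],[0.3,0.3,0.25,0,-0.027],[0.3,0.3,0.25,0,-0.027],[0.3,0.3,0.25,0,-0.027],[0.3,0.3,0.25,0,-0.027],[0.3,0.2,0.15,-0.1,-0.027],[0.3,0,0,0,0]]])

```text
t: 1.47
eef_pos: [486.0, -345.0, 204.9]
tcp_rot: [3.139, -0.002, 0.074]
ft_force: [-0.4, 0.6, -0.4]
opening: 0.701
```

```bash
cat >> h.py <<'E'
from scipy.spatial.transform import Rotation as Ro
def tcpT():
    s=env.state();T=np.eye(4);T[:3,:3]=Ro.from_euler('xyz',s['tcp_rot']).as_matrix();T[:3,3]=s['eef_pos'];return T
def wray(c,T,u,v,z):
    dx,dy=u-c['cx'],v-c['cy'];r=np.hypot(dx,dy);th=r/c['fx'];d=np.array([np.sin(th)*dx/r,np.sin(th)*dy/r,np.cos(th)])
    M=T@np.array(c['tool_from_camera']);o=M[:3,3];d=M[:3,:3]@d;return o+d*(z-o[2])/d[2]
def wproj(c,T,X):
    M=np.linalg.inv(T@np.array(c['tool_from_camera']));p=(M@np.r_[X,1])[:3];r=np.hypot(p[0],p[1]);th=np.arctan2(r,p[2]);return c['cx']+c['fx']*th*p[0]/r,c['cy']+c['fx']*th*p[1]/r
E
python3 - <<'E'
from h import *
T=tcpT();s=env.state();print(s['t'],s['eef_pos'],s['tcp_rot'],s['ft_force'],s['opening'])
c=save('wrist','w1.png',None,1.5)
np.save('T.npy',T)
E
```

```text
1.4667 [ 485.98223533 -345.0179721   204.86764497] [ 3.13858813e+00 -1.56417867e-03  7.42986497e-02] [-0.36710336  0.56524715 -0.39003701] 0.7013557866576355
```

View pics/w1.png

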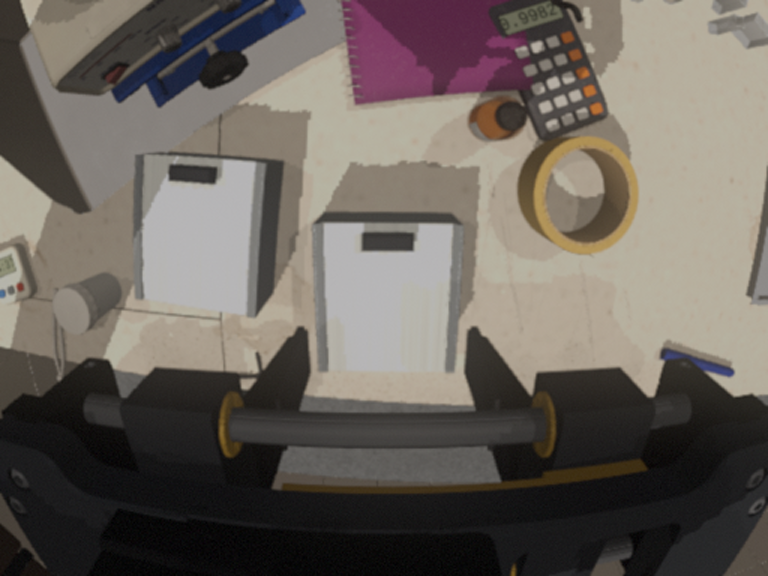

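```bash
python3 - <<'E'
from h import *
T=np.load('T.npy');c=env.read_camera('wrist')
W=lambda u,v,z:wray(c,T,u/1.5,v/1.5,z)
print('C',W(388,240,73.5),W(362,240,73.5),W(414,240,73.5)); a=W(320,366,61);b=W(318,220,61);print(a,b);d=b-a;print(np.arctan2(d[1],d[0]),np.linalg.norm(d))
a=W(456,366,61);b=W(458,220,61);d=b-a;print(np.arctan2(d[1],d[0]))
print('B',W(193,173,73.5),W(217,175,73.5)-W(169,172,73.5)); 
E
```

```text
C [ 506.41301495 -345.12970526   73.5       ] [ 505.13500904 -327.19579897   73.5       ] [ 507.75730251 -363.07228149   73.5       ]
[ 398.1205281 -298.734393    61.       ] [ 515.05198752 -294.21186855   61.        ]
0.038657444574420205 117.01888492918667
0.11025051947560106
B [ 547.24064338 -202.52770628   73.5       ] [ -1.93881325 -38.8922038    0.        ]
```

Emit:
arm_command(deltas=[[[0.3,0.06,0,-0.35,0.01],[0.3,0.06,0,-0.35,0],[0.3,0.05,0,-0.35,0],[0.3,0,0,-0.2,0],[0.3,0,0,-0.12,0],[0.3,0,0,0,0]]])

```text
t: 2.07
eef_pos: [497.5, -354.5, 67.9]
tcp_rot: [3.13, -0.007, 0.079]
ft_force: [-0.8, -0.4, -0.2]
opening: 0.701
```

Emit:
arm_command(deltas=[[[0.3,0.06,0.09,-0.03,0],[0.3,0,0,0,0]]])

```text
t: 2.23
eef_pos: [502.5, -347.1, 65.4]
tcp_rot: [3.13, -0.007, 0.076]
ft_force: [-0.7, -0.1, -0.1]
opening: 0.703
```

```bash
python3 - <<'E'
from h import *
s=env.state();print(s['t'],s['eef_pos'],s['tcp_rot'])
save('wrist','w2.png',None,1.5)
E
```

```text
2.2333 [ 502.52956391 -347.05978191   65.42738769] [ 3.12991222 -0.00684643  0.07575921]
```

View pics/w2.png

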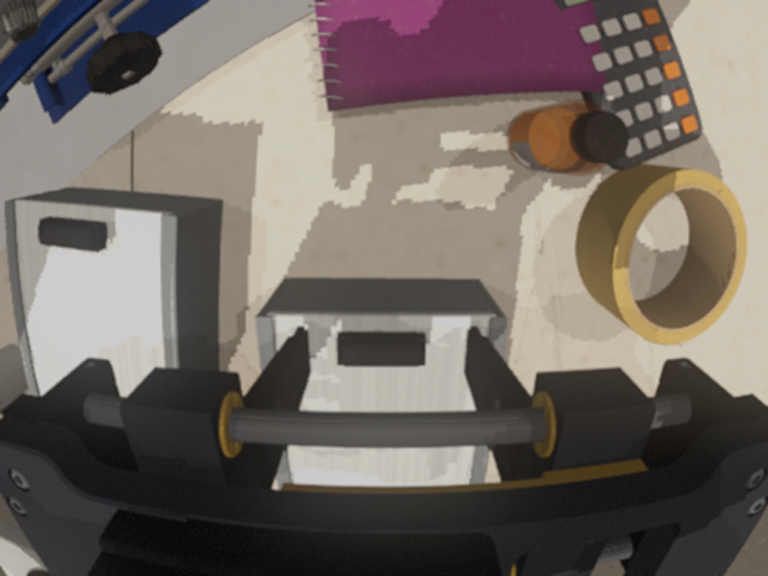

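Emit:
arm_command(deltas=[[[0.8,0,0,0,0],[0.8,0,0,0,0],[0.8,0,0,0,0],[0.8,0,0,0,0]]])

```text
t: 2.62
eef_pos: [503.6, -349.1, 69.9]
tcp_rot: [3.125, -0.012, 0.076]
ft_force: [-0.1, 0.3, -1.5]
opening: 0.473
```

Emit:
arm_command(deltas=[[[0.8,0,0,-0.03,0],[0.8,0,0,0,0],[0.8,0,0,0,0]]])

```text
t: 2.87
eef_pos: [502.5, -344.3, 67.9]
tcp_rot: [3.133, -0.009, 0.076]
ft_force: [1.2, -9.8, -8.0]
opening: 0.369
```

Emit:
arm_command(deltas=[[[0.8,-0.18,-0.014,0,0],[0.8,-0.18,-0.014,0,0],[0.8,-0.18,-0.014,0,0],[0.8,-0.18,-0.014,0,0]]])

```text
t: 3.2
eef_pos: [431.8, -349.1, 67.8]
tcp_rot: [3.131, -0.012, 0.078]
ft_force: [1.8, -0.0, -3.0]
opening: 0.373
```

Emit:
arm_command(deltas=[[[0.8,-0.12,-0.014,0,0],[0.8,-0.05,0,0,0]]])

```text
t: 3.37
eef_pos: [415.2, -350.5, 68.2]
tcp_rot: [3.13, -0.017, 0.075]
ft_force: [38.4, 13.1, -15.4]
opening: 0.372
```

```bash
python3 - <<'E'
from h import *
s=env.state();print(s['t'],s['eef_pos'],s['ft_force'])
save('wrist','w3.png',None,1.5)
E
```

```text
3.3667 [ 415.21282501 -350.50223391   68.15744971] [ 38.41426772  13.09207517 -15.44103101]
```

View pics/w3.png

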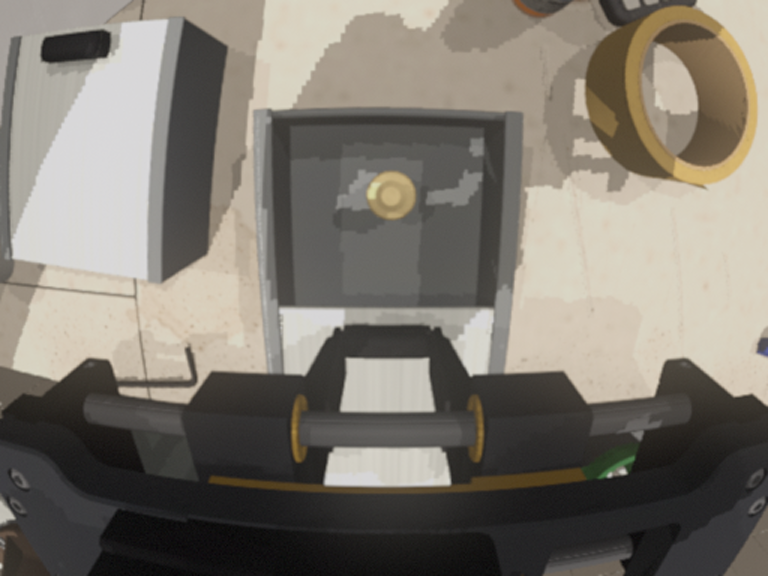

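Emit:
arm_command(deltas=[[[0.35,0.02,0,0,0],[0.35,0,0,0,0],[0.35,0,0,0,0],[0.35,0,0,0.1,0],[0.35,0,0,0.3,0],[0.35,0,0,0.3,0],[0.35,0,0,0.05,0],[0.35,0,0,0,0]]])

```text
t: 4.08
eef_pos: [416.5, -351.7, 148.5]
tcp_rot: [3.129, -0.017, 0.076]
ft_force: [-0.8, -0.5, -0.8]
opening: 0.653
```

```bash
python3 - <<'E'
from h import *
T=tcpT();s=env.state();print(s['t'],s['eef_pos'],s['tcp_rot'],s['ft_force'],s['opening'])
c=save('wrist','w4.png',None,1.5)
c=save('wrist','w4z.png',(200,60,320,180),5);np.save('T.npy',T)
E
```

```text
4.0833 [ 416.53209779 -351.74030888  148.53659462] [ 3.12874162 -0.01674525  0.07562675] [-0.75821473 -0.50832676 -0.77233083] 0.6527655315570321
```

View pics/w4.png

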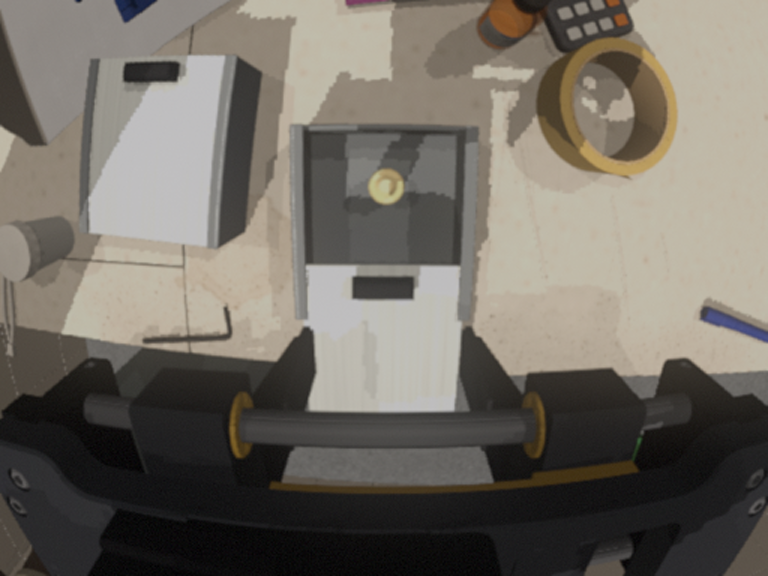

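View pics/w4z.png

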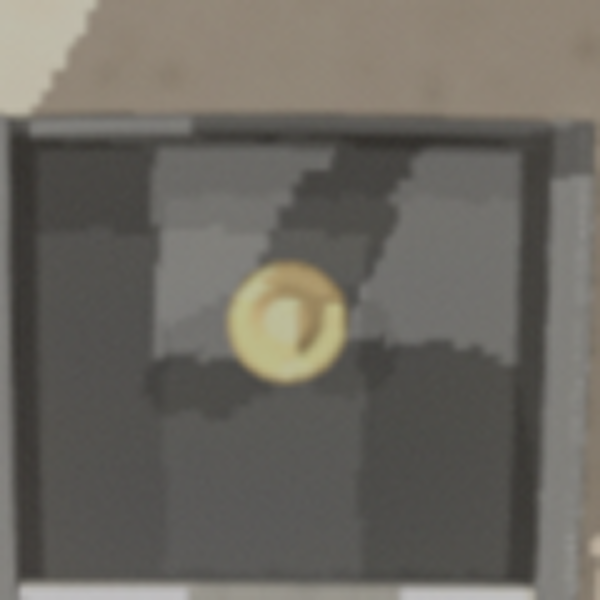

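```bash
python3 - <<'E'
from h import *
T=np.load('T.npy');c=env.read_camera('wrist')
W=lambda u,v,z:wray(c,T,200+u/5,60+v/5,z)
for z in(25,34,52): print(z,W(288,321,z),'dia',np.linalg.norm(W(229,321,z)-W(347,321,z)),'knob',W(288,322,z),T[:3,2])
d=env.read_camera('wrist');print('bar',wray(c,T,383/1.5,285/1.5,73.5))
E
```

```text
25 [ 476.55438004 -348.96671095   25.        ] dia 23.34919839820447 knob [ 476.35517188 -348.98159411   25.        ] [ 0.01766616 -0.01154893 -0.99977724]
34 [ 477.18522154 -348.80499346   34.        ] dia 22.637886071876483 knob [ 476.99208208 -348.81942322   34.        ] [ 0.01766616 -0.01154893 -0.99977724]
52 [ 478.44690455 -348.48155849   52.        ] dia 21.21526141922057 knob [ 478.26590247 -348.49508144   52.        ] [ 0.01766616 -0.01154893 -0.99977724]
bar [ 423.21823385 -350.35855429   73.5       ]
```

Emit:
arm_command(deltas=[[[0.55,0.3,0.02,0,0],[0.55,0.25,0.01,-0.1,0],[0.55,0.03,0,-0.2,0],[0.55,0,0,-0.12,0],[0.55,0,0,0,0]]])

```text
t: 4.7
eef_pos: [474.9, -346.8, 97.4]
tcp_rot: [3.137, -0.009, 0.074]
ft_force: [-0.3, 0.1, 0.2]
opening: 0.456
```

Emit:
arm_command(deltas=[[[0.55,0,-0.02,-0.12,0],[0.55,0,0,-0.15,0],[0.55,0,0,-0.15,0],[0.55,0,0,-0.1,0]]])

```text
t: 5.03
eef_pos: [474.2, -348.5, 42.8]
tcp_rot: [3.139, -0.007, 0.075]
ft_force: [0.1, -0.0, -1.0]
opening: 0.451
```

```bash
python3 - <<'E'
from h import *
save('wrist','w5.png',None,1.5)
E
```

```text
(no output)
```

View pics/w5.png

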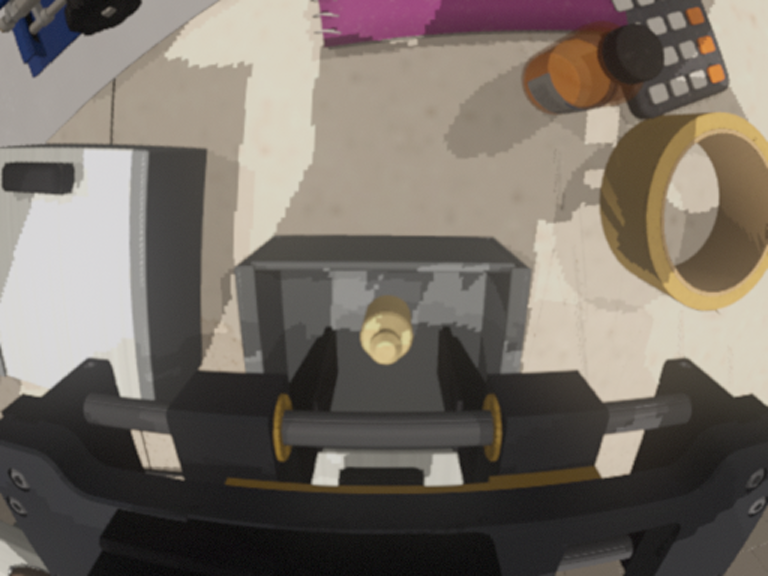

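```bash
python3 - <<'E'
from h import *
T=tcpT();c=env.read_camera('wrist')
for z in(48,52):print(wray(c,T,386/1.5,345/1.5,z))
print(T[:3,3],wproj(c,T,[474,-348,52]))
E
```

```text
[ 479.69510264 -347.59666896   48.        ]
[ 481.56242472 -347.45980622   52.        ]
[ 473.68984117 -348.08377659   41.34698104] (np.float64(257.3112844951142), np.float64(241.31909117904337))
```

Emit:
arm_command(deltas=[[[0.55,0.03,0,-0.1,0],[0.55,0.02,0,-0.12,0],[0.55,0,0,-0.08,0],[0.55,0,0,0,0]]])

```text
t: 5.47
eef_pos: [480.0, -349.0, 11.7]
tcp_rot: [3.138, -0.008, 0.074]
ft_force: [-0.3, 0.1, 0.8]
opening: 0.455
```

Emit:
arm_command(deltas=[[[0.9,0,0,-0.02,0],[0.9,0,0,0,0],[0.9,0,0,0,0],[0.9,0,0,0,0],[0.9,0,0,0,0],[0.9,0,0,0,0]]])

```text
t: 5.97
eef_pos: [480.3, -349.1, 10.0]
tcp_rot: [3.138, -0.008, 0.074]
ft_force: [-0.3, 0.3, -1.0]
opening: 0.233
```

Emit:
arm_command(deltas=[[[0.9,0,0,0.05,0],[0.9,0,0,0.2,0],[0.9,0,0,0.3,0],[0.9,0,0,0.3,0],[0.9,0,0,0.3,0],[0.9,0,0,0.3,0],[0.9,0,0,0.2,0],[0.9,0,0,0,0]]])

```text
t: 6.63
eef_pos: [478.2, -347.5, 184.3]
tcp_rot: [3.14, -0.007, 0.074]
ft_force: [-0.9, -0.5, -0.6]
opening: 0.233
```

```bash
python3 - <<'E'
from h import *
s=env.state();print(s['t'],s['eef_pos'],s['tcp_rot'],s['opening'],s['ft_force'])
save('wrist','w6.png',None,1.5)
E
```

```text
6.6333 [ 478.24881341 -347.45446507  184.28550799] [ 3.13990536 -0.00656532  0.07419217] 0.2326972827165778 [-0.8913429  -0.49811278 -0.56497407]
```

View pics/w6.png

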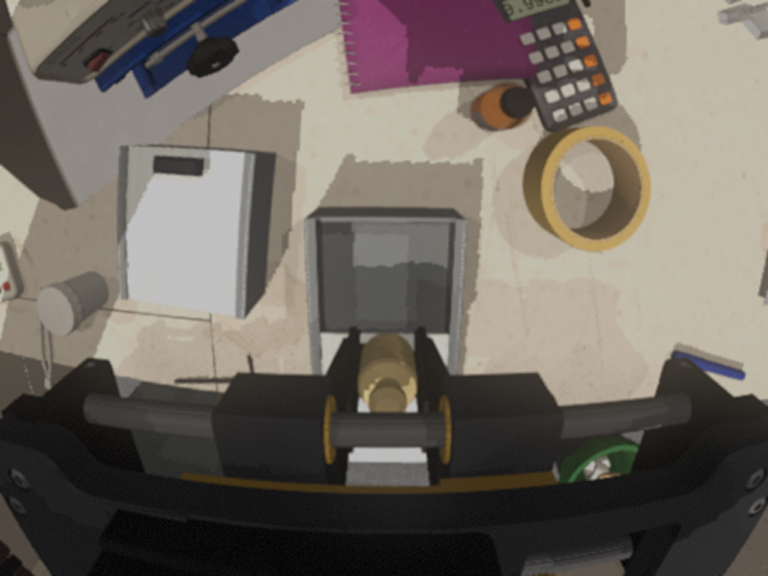

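Emit:
arm_command(deltas=[[[0.9,-0.05,0.15,0,0],[0.9,-0.08,0.3,0,0],[0.9,-0.08,0.35,0,0],[0.9,-0.05,0.35,0,0],[0.9,0,0.35,0,0],[0.9,0,0.35,0,0],[0.9,0,0.35,0,0],[0.9,0,0.35,0,0],[0.9,0,0.35,0,0],[0.9,0,0.35,0,0]]])

```text
t: 7.52
eef_pos: [442.8, -13.1, 172.3]
tcp_rot: [-3.137, 0.006, 0.064]
ft_force: [2.0, -0.7, -1.7]
opening: 0.233
```

Emit:
arm_command(deltas=[[[0.9,0,0.35,0.02,0],[0.9,0.02,0.35,0.02,0],[0.9,0.06,0.35,0,0],[0.9,0.08,0.35,0,0],[0.9,0.08,0.35,0,0],[0.9,0.08,0.3,0,0],[0.9,0.05,0.15,0,0],[0.9,0,0,0,0]]])

```text
t: 8.18
eef_pos: [473.0, 223.4, 167.7]
tcp_rot: [-3.137, 0.02, 0.068]
ft_force: [0.2, 0.0, -1.2]
opening: 0.229
```

```bash
python3 - <<'E'
from h import *
T=tcpT();s=env.state();print(s['t'],s['eef_pos'],s['tcp_rot'],s['opening'],s['ft_force'])
save('wrist','w7.png',None,1.5);np.save('T.npy',T)
E
```

```text
8.1833 [473.00404356 223.3667102  167.70918249] [-3.1374148   0.02019656  0.06849838] 0.22913220154359373 [ 0.22440536  0.02699202 -1.16385209]
```

View pics/w7.png

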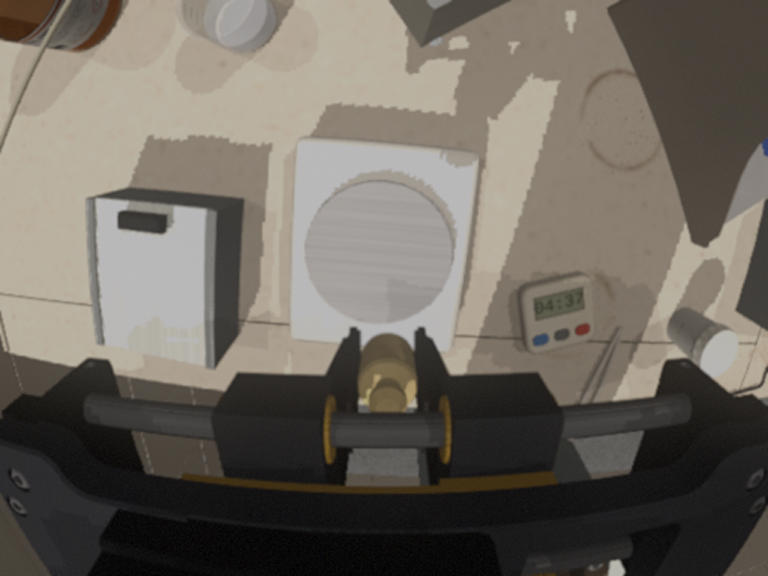

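```bash
python3 - <<'E'
from h import *
T=np.load('T.npy');c=env.read_camera('wrist')
W=lambda u,v:wray(c,T,u/1.5,v/1.5,50)
print(W(379,252),[W(*p)[:2] for p in((305,252),(455,252),(379,180),(379,326))])
E
```

```text
[485.20476338 229.50295977  50.        ] [array([482.01832245, 279.14030414]), array([488.83657927, 178.8818418 ]), array([532.92363205, 232.5528876 ]), array([431.70344088, 226.18300672])]
```

Emit:
arm_command(deltas=[[[0.9,0.05,0.03,-0.15,0],[0.9,0.04,0,-0.25,0],[0.9,0,0,-0.25,0],[0.9,0,0,-0.15,0],[0.9,0,0,-0.08,0],[0.9,0,0,0,0]]])

```text
t: 8.78
eef_pos: [479.2, 216.2, 75.7]
tcp_rot: [-3.139, 0.024, 0.061]
ft_force: [-0.7, 0.4, -0.8]
opening: 0.235
```

Emit:
arm_command(deltas=[[[0.9,0.03,0.1,-0.04,0],[0.9,0,0,-0.03,0],[0.9,0,0,-0.03,0],[0.9,0,0,0,0]]])

```text
t: 9.12
eef_pos: [483.4, 225.7, 66.8]
tcp_rot: [-3.139, 0.022, 0.059]
ft_force: [0.3, 0.1, -1.0]
opening: 0.236
```

Emit:
arm_command(deltas=[[[0.9,0,0,-0.03,0],[0.9,0,0,-0.03,0],[0.9,0,0,-0.02,0],[0.9,0,0,-0.01,0]]])

```text
t: 9.45
eef_pos: [483.9, 226.1, 58.5]
tcp_rot: [-3.138, 0.019, 0.06]
ft_force: [-1.0, -0.2, -1.9]
opening: 0.234
```

Emit:
arm_command(deltas=[[[0.9,0,0,-0.015,0],[0.9,0,0,-0.015,0]]])

```text
t: 9.62
eef_pos: [483.9, 226.1, 55.4]
tcp_rot: [-3.138, 0.019, 0.06]
ft_force: [-1.0, 1.0, 6.6]
opening: 0.231
```

```bash
python3 - <<'E'
from h import *
print(env.state()['ft_force'])
save('wrist','w8.png',(160,130,360,300),4)
save('scene','s8.png',(130,180,330,330),4)
E
```

```text
[-0.95972585  0.95738013  6.55376902]
```

View pics/w8.png

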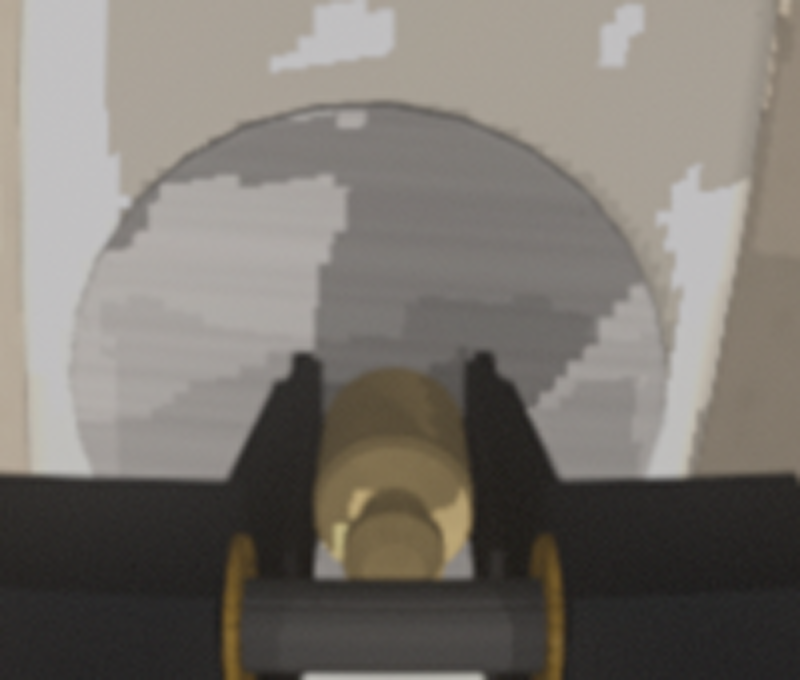

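View pics/s8.png

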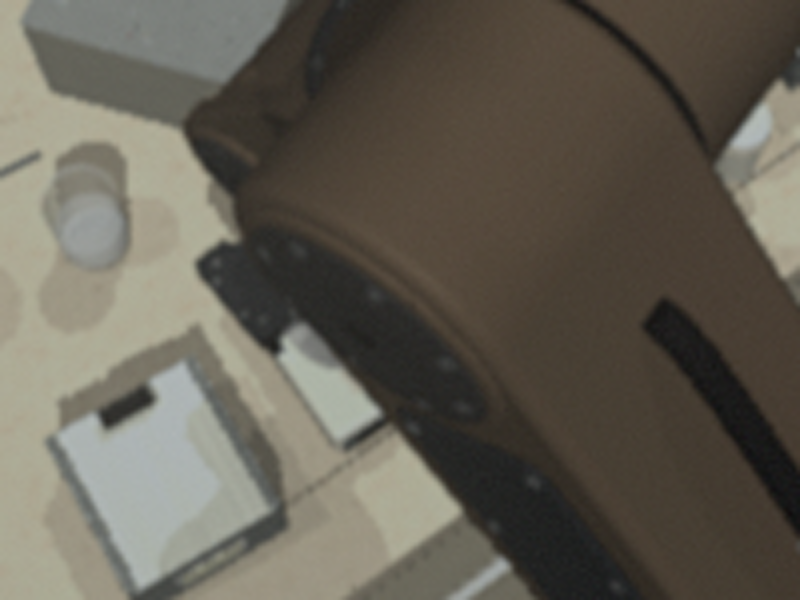

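The wrist view shows the weight upright near the pan centre, with about 6.6 N of contact. That matches the expected height, so I'm releasing it.

Emit:
arm_command(deltas=[[[0.6,0,0,0,0],[0.5,0,0,0,0],[0.45,0,0,0,0],[0.45,0,0,0,0]]])

```text
t: 10.05
eef_pos: [484.1, 226.1, 55.6]
tcp_rot: [-3.138, 0.018, 0.06]
ft_force: [0.1, -0.3, 0.2]
opening: 0.456
```

Emit:
arm_command(deltas=[[[0.45,0,0,0.05,0],[0.45,0,0,0.1,0],[0.45,0,0,0.2,0],[0.45,0,0,0.3,0],[0.45,0,0,0.3,0],[0.45,0,0,0.1,0],[0.45,-0.3,0,0,0],[0.45,-0.2,0,0,0],[0.45,0,0,0,0]]])

```text
t: 10.8
eef_pos: [432.6, 225.7, 171.7]
tcp_rot: [-3.137, 0.015, 0.059]
ft_force: [0.8, -0.3, -0.6]
opening: 0.554
```

```bash
python3 - <<'E'
from h import *
T=tcpT();s=env.state();print(s['t'],s['eef_pos'],s['tcp_rot'],s['opening'],s['ft_force'])
save('wrist','w9.png',None,1.5)
save('top','t9.png',(90,130,400,250),2.5)
E
```

```text
10.8 [432.55785056 225.65421521 171.7168605 ] [-3.13716554  0.01465096  0.05867784] 0.5537674468448203 [ 0.81418913 -0.25098196 -0.55414426]
```

View pics/w9.png

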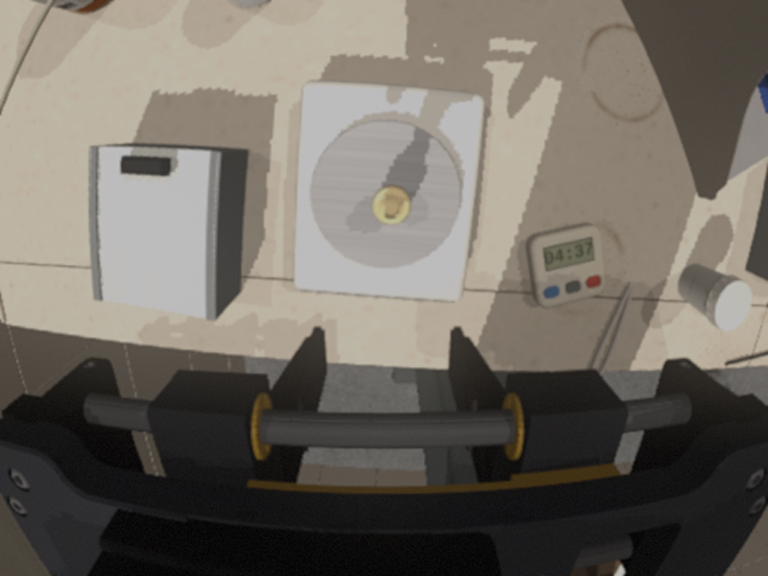

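View pics/t9.png

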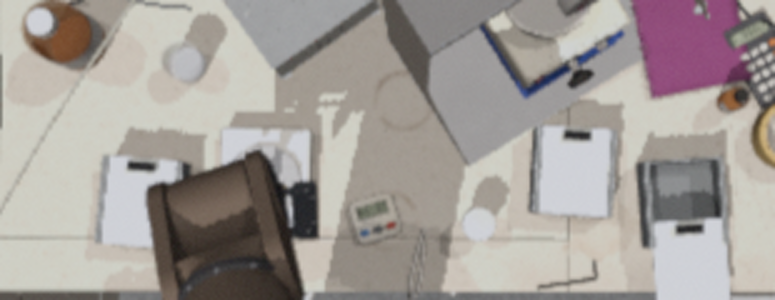

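```bash
python3 - <<'E'
from h import *
T=tcpT();c=env.read_camera('wrist')
print(wray(c,T,386/1.5,194/1.5,50),[wray(c,T,391/1.5,204/1.5,z) for z in(75,80,98)],env.state()['eef_pos'])
E
```

```text
[486.69040985 229.62891268  50.        ] [array([483.7876352 , 226.31785342,  75.        ]), array([484.49318748, 226.38611296,  80.        ]), array([487.03317566, 226.6318473 ,  98.        ])] [435.71433412 225.91209146 171.04397447]
```

```bash
python3 - <<'E'
from h import *
print(env.state()['qvel'],env.state()['t']);print(env.job_done())
E
```

```text
[-0.00516773  0.02205531 -0.0083076   0.00035767 -0.00416806 -0.00102263] 10.95
the job is handed in; nothing more can be done
None
```

The calibration weight is standing upright on the balance's pan, about 4 mm from its centre by the wrist camera. The job was handed in at 10.95 s.

- **Finding it:** The weight was in the first box I opened, the right-most one as seen from the robot. I left that box open, as allowed, and never opened the other two.
- **Setting it down:** I lowered it until it touched the pan at about 6.6 N, then released it and backed off. In the last pictures it was upright. The beaker, pot, timer and other boxes looked as they did before.
- **Forces and disagreements:** The wrist force reached about 38 N when the lid hit its fully open stop. That is under the 120 N wrist limit, but close to the 40 N limit on the arm or gripper body pressing on something. The top and wrist cameras disagreed by about 5 mm in x and y; this did not affect the grasps or the placing.

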